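# Tip the planter crate onto its base and push it up to the bench stop

## Robot

A 6-joint arm with a two-finger parallel gripper is mounted at the origin on the work surface. World frame = base frame: x ahead of the robot, y to its left, z up, the work surface at z = 0. Lengths are in m, angles in degrees, forces in N, time in s.
With the tool pointing down it reaches from about 0.4 to 0.825 m from the base axis. Payload 7 kg.
Tool frame: the origin (TCP) lies midway between the tips of the shut fingers; the grasp point (between the pads) lies ctrl.grasp_offset behind it (ctrl.grasp_offset is the distance from the TCP to the grasp point, in m); z points along the fingers, y is the line along which they close (so a half turn about z gives the same grasp; the last joint's range is limited). The gripper opens to 88 mm and grips with 3 to 60 N. Pads are 19 mm wide; open, the fingers measure 130 mm over their backs; the gripper's body (78 mm by 193 mm) begins 47 mm behind the grasp point.
Start: joints at [81.71, 20.546, 0.682, 0, -70.136, -16.507], TCP at [0.283, 0.613, 0.227] pointing down, gripper open.
Joint ranges: [-176.03, 176.03], [-82.01, 121.73], [-58.28, 71.71], [-173.87, 95.51], [-174.79, -0.11], [-173.66, 173.66]. Speed limits (degrees/s): [136.94, 136.94, 172.46, 180, 180, 180].

## Interface

Orientations are given as [roll, pitch, yaw] about the fixed x, y, z axes, in that order (R = Rz(yaw) Ry(pitch) Rx(roll)).
In Python, from plant import ctrl gives the robot as it stands. The module is installed in compiled form; this text tells all that it offers.
- The arm moves only by the tool send_rows, never from a script. Its argument "increments" is a list that holds one entry, the list of rows, each a list of 4 numbers: the shift along the world's x, y, z normalised to -1 to 1, where 1 is 0.2 m, then the turn about the world's z normalised to -1 to 1, where 1 is 1.5 rad. In form: [[[x, y, z, roll], ...]]. A call has 1 to 12 rows; each row is the pose to reach, as a shift and turn from the pose commanded when the call began; what a row does not reach only later rows make up. A row lasts 1/8 s, in which the tool goes at most 62.5 mm and 10.7 degrees, less where a joint would pass 70% of its speed; a pose out of reach is approached as far as the arm can. A call with a number of a shift or a turn outside -1 to 1 is refused whole. A call with a gripper value outside its range is refused whole. "jaw" is the opening, from 0 (shut) to 1 (fully open), set as the call begins (left out, the last holds). The fingers move at their own pace and stop on an object; the grip force is fixed at half the most. Time passes only in rows, so rows that repeat a pose let the fingers close. It gives the time, the measured TCP pose, the force, the opening and the grip force at its end, in the units of the state.
- ctrl.get_obs(): the state, without advancing time (a new reading comes with each control period).
- ctrl.snapshot(name): name is "side" or "top" or "wrist"; returns the picture (384x512x3 uint8, red, green, blue); there is no depth.
- ctrl.calibration(name): a dict with "mtx" (3x3 intrinsics, pixels), "k1" (the pictures are not rectified: a ray, as slopes to the right and down, at radius r is drawn at 1 + k1 r^2 times it, then the intrinsics apply), "eye" and "attitude" of the camera in the world. Camera axes: x right, y up, looking along -z (the intrinsics and any distortion apply to the point x, -y, -z); pixel columns grow to the right and rows downward; lengths in m; the calibration is good to about 2 mm. A picture is of the moment at which its call begins: read the wrist's pose just before it. calibration takes no time and is no camera call; for the wrist camera it gives the pose at the moment of the call.
- ctrl.close_job(): hands the job in; it is judged then, once.
Trained networks look in the newest picture that a camera, given by its name, has taken for a name from the list of things; names that differ only in an ending like _2 or _b are one class to them, and where a whole thing is asked for, a point or a joint stands for the part that bears it (a point fixed in the world has none). Each returns a list of dicts, best first, with "conf" (0 to 1); they miss things now and then, are a little off and sometimes report something else, mostly with a low value. They report only what shows in the picture. A call takes as long as a camera call. They do not tell look-alikes from the thing itself.
- ctrl.trace(thing, camera): "mask" (384x512 bool, what is visible of it) and "bbox" ([left, top, right, bottom] in pixels, round what is visible of it).
- ctrl.spot_point(thing, camera): "pixel" ([row, column] in pixels: a listed point, or the origin of a listed thing).
The state is a dict: "clock": time; "joint_pos": joint angles; "qvel": joint speeds; "tau": joint torques, N m; "tool_pos": TCP position; "orientation": TCP orientation; "force": force on the tool from outside, world axes, zero at the start; "moment": the same for the moment, N m; "opening": finger opening in m; "gripper_force": force on a finger pad.
Only numpy, scipy, OpenCV 4.12 (cv2) and the standard library are available. Lean on these libraries where they do the work, as an engineer would, in place of code of your own. Each camera call takes 0.05 s, during which the arm holds its last target. There are 200 camera calls.

## Task

The pine planter crate is standing on its long side: push it over so that it sits on its base with the open mouth up, then push it along the bench until its long side lies flush against the green bench stop. Only push it with the fingers, never lift or carry it, and leave everything else on the bench where it stands.

Things in the scene. Friction and masses are not known exactly. Their poses are not given: they have to be found in the camera images.
- crate: Open pine planter crate, loose, 0.3-0.65 kg, 220 long (x), 150 wide (z), 90 deep (y) mm; walls, floor 10 thick. Starts on a long side wall, 150 tall, mouth to its +y. Origin: centre of the floor panel's outer face (y=0; mouth's rim at y=90; sides at z=+-75): 75 up at the start, z axis up. On its base: y axis up, origin at bench height, roll +90 deg, yaw kept, walls 90 high.
- crate_rim (a point): Middle of the rim of the crate's wall that is uppermost at the start (10 mm thick), 90 mm to +y and 70 mm up from the crate's origin; axes as the crate's. Pushed here towards the crate's -y, the crate turns about its lower -y edge; the rim rises to 175 mm above the bench and after about 25 deg (rim moved 70 mm) the crate drops onto its base by itself. Pushed low it slides instead.
- stop: Bench stop: dark green batten fixed to the bench, 360 long (x), 25 thick, 40 tall, three bolt heads on top. Origin: at bench height in the middle of its face that looks to the crate; x along the batten, y square out of that face towards the crate, z up; the wood lies at y = -25 to 0. The space between the crate and this face is clear.
- pot: Bystander, to be left alone: empty terracotta pot, 90 wide, 85 tall (mm); origin under its middle, at bench height, z up.
- small_pot: Bystander, to be left alone: small empty terracotta pot, 68 wide, 62 tall (mm); origin under its middle, at bench height, z up.
- fork: Bystander, to be left alone: red three-tined hand fork lying flat, 250 long, 24 thick, tines to its +x (mm); origin under the inner end of the handle, at bench height, z up.
- can: Bystander, to be left alone: small metal watering can, 110 wide, 135 tall, spout to its +x reaching 140 from the origin (mm); origin under its middle, at bench height, z up.
- herb: Bystander, to be left alone: green herb in a terracotta dish, 100 wide, about 75 tall (mm); origin under its middle, at bench height, z up.
- stapler: Bystander, to be left alone: chrome staple gun standing on its base, 150 long in its x, 26 wide, 90 tall (mm); origin under its middle, at bench height, z up.
- seeds: Bystander, to be left alone: amber seed jar with green cap, 60 wide, 100 tall (mm); origin under its middle, at bench height, z up.
There are look-alikes about, which are no part of the job. What is shaped like the crate but blue is not meant.

How it is judged:
By the outcome, as a careful person would: the job done as asked, in the order asked, and still so for the second after the job is handed in, with the robot touching nothing.
It also fails if it takes over 48 s, if anything falls off the work surface, if the arm or the gripper's body presses on something with over 40 N, if the wrist force passes 120 N, or if a joint passes its speed limit or range.

## Working session

There is one attempt and no reset: what is moved stays moved. The work goes in short steps, Python scripts to look and compute and a tool call to move; the robot and the scene stay as the last step left them, time stands still between calls to the robot, and variables do not carry over. Pictures are saved under pics/ and viewed, at most 10 in all, crops included, and the job is handed in when it is done.

Besides the shell and the picture viewer there is one more tool, called by a JSON object that holds its "api" and its "payload", one argument or row to a line. send_rows: Moves the arm, as the interface text tells. Its arguments: {"type":"object","properties":{"increments":{"type":"array"},"jaw":{"type":"number"}},"required":["increments"]}

```bash
mkdir -p pics
cat > h.py <<'E'
import numpy as np, cv2
from scipy.spatial.transform import Rotation as R
from plant import ctrl
def cal(n):
    c=ctrl.calibration(n); return c
def Rm(c):
    a=np.array(c['attitude'],float)
    return a if a.shape==(3,3) else R.from_euler('xyz',a,degrees=True).as_matrix()
def proj(P,c):
    p=(np.atleast_2d(P)-np.array(c['eye']))@Rm(c)
    s=np.stack([p[:,0]/-p[:,2],-p[:,1]/-p[:,2]],1)
    r2=(s**2).sum(1,keepdims=True); s=s*(1+c['k1']*r2)
    m=np.array(c['mtx']); return np.stack([m[0,0]*s[:,0]+m[0,2],m[1,1]*s[:,1]+m[1,2]],1)
def back(uv,z,c):
    m=np.array(c['mtx']);uv=np.atleast_2d(uv).astype(float)
    d=np.stack([(uv[:,0]-m[0,2])/m[0,0],(uv[:,1]-m[1,2])/m[1,1]],1);s=d.copy()
    for _ in range(20): s=d/(1+c['k1']*(s**2).sum(1,keepdims=True))
    ray=np.stack([s[:,0],-s[:,1],-np.ones(len(s))],1)@Rm(c).T
    e=np.array(c['eye']); return e+ray*((z-e[2])/ray[:,2])[:,None]
def save(n,im): cv2.imwrite('pics/'+n+'.png',im[:,:,::-1])
E
python3 - <<'E'
from h import *
ims=[]
np.set_printoptions(precision=3,suppress=True)
for n in('top','side'):
    im=ctrl.snapshot(n); save(n,im); c=cal(n); print(n,c)
    for t in 'crate stop pot small_pot fork can herb stapler seeds'.split():
        for d in ctrl.trace(t,n)[:3]: print(t,round(d['conf'],2),d['bbox'])
    print([(d['pixel'],d['conf']) for d in ctrl.spot_point('crate_rim',n)])
o=ctrl.get_obs();print(o)
E
```

```text
top {'mtx': array([[488.6  ,   0.   , 254.188],
       [  0.   , 488.6  , 188.313],
       [  0.   ,   0.   ,   1.   ]]), 'k1': -0.1589231864901518, 'eye': array([0.342, 0.098, 1.657]), 'attitude': array([  6.758,  -0.218, -89.741])}
crate 0.75 [158.4, 240.9, 203.8, 315.3]
crate 0.56 [188.1, 148.7, 231.9, 224.6]
stop 0.56 [323.4, 142.1, 336.1, 249.8]
small_pot 0.64 [377.1, 220.4, 394.3, 240.3]
fork 0.7 [378.1, 153.0, 418.8, 220.2]
fork 0.43 [337.2, 123.3, 402.1, 162.6]
can 0.89 [335.5, 124.4, 402.3, 163.9]
herb 0.8 [265.3, 105.2, 292.8, 136.6]
stapler 0.94 [112.7, 157.7, 143.1, 196.2]
seeds 0.87 [98.4, 219.3, 126.2, 235.4]
[([279.3, 190.3], 0.72), ([183.6, 193.2], 0.58)]
side {'mtx': array([[373.172,   0.   , 253.081],
       [  0.   , 373.172, 193.259],
       [  0.   ,   0.   ,   1.   ]]), 'k1': -0.09960762032564283, 'eye': array([ 0.013, -1.012,  0.806]), 'attitude': array([ 59.498,   0.964, -26.264])}
crate 0.61 [208.8, 158.2, 266.8, 203.0]
crate 0.58 [130.5, 160.1, 192.0, 211.6]
stop 0.79 [228.0, 223.5, 324.5, 269.0]
stop 0.17 [291.2, 284.2, 377.4, 305.0]
pot 0.84 [285.8, 170.4, 304.4, 190.0]
small_pot 0.81 [259.7, 274.2, 284.6, 304.3]
small_pot 0.67 [211.2, 145.4, 229.6, 162.3]
fork 0.6 [293.6, 284.4, 377.9, 299.1]
can 0.68 [322.7, 203.9, 373.9, 268.6]
herb 0.56 [300.4, 183.9, 325.0, 212.7]
stapler 0.57 [210.8, 146.1, 229.1, 160.0]
seeds 0.42 [174.5, 150.2, 186.7, 162.9]
[([160.4, 232.7], 0.96), ([175.9, 159.3], 0.63)]
{'clock': 1.1, 'joint_pos': array([ 81.711,  20.545,   0.681,  -0.   , -70.138, -16.507]), 'qvel': array([-0.02 ,  0.043, -0.066, -0.089,  0.031, -0.06 ]), 'tau': array([ -0.   , -58.239,  29.33 ,   7.002,   0.012,  -0.   ]), 'tool_pos': array([0.283, 0.613, 0.227]), 'orientation': array([179.998,  -0.   , -24.796]), 'force': array([ 0.439, -1.03 , -0.619]), 'moment': array([-0.022,  0.048, -0.021]), 'gripper_force': 0.0, 'opening': 0.08764795062003372}
```

View pics/top.png

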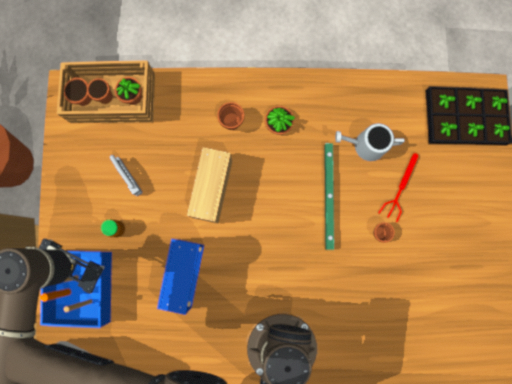

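View pics/side.png

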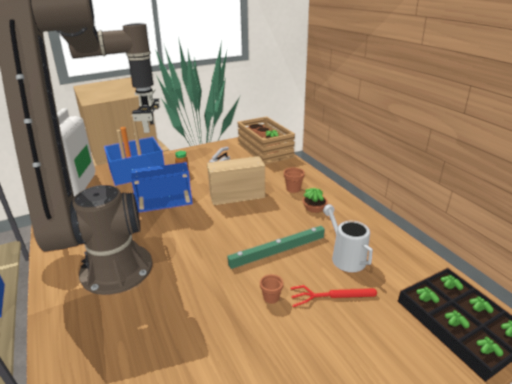

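Candidates for the crate: the pine box at top (210,185) / side (237,180); the blue look-alike at top (181,277) / side (160,185); the slatted box with pots at top (105,92); and the blue tote at top (75,290). The description fits the pine one. Its closed floor seems to face the side camera and the stop.

```bash
cat > fit.py <<'E'
from h import *
from scipy.optimize import minimize
def sil(P,c):
    h=cv2.convexHull(proj(P,c).astype(np.float32)); m=np.zeros((384*4,512*4),np.uint8)
    cv2.fillConvexPoly(m,np.round(h*4+1.5).astype(np.int32),1); return cv2.resize(m.astype(np.float32),(512,384),interpolation=cv2.INTER_AREA)
def box(x,y,yaw,lo,hi):
    a=np.radians(yaw);G=np.array([[i,j,k] for i in(lo[0],hi[0]) for j in(lo[1],hi[1]) for k in(lo[2],hi[2])])
    return G@np.array([[np.cos(a),np.sin(a),0],[-np.sin(a),np.cos(a),0],[0,0,1]])+[x,y,0]
def fit(ms,lo,hi,p0):
    def f(p):
        return sum(np.abs(sil(box(p[0],p[1],p[2]*100,lo,hi),c)-m).sum()/m.sum() for m,c in ms)
    b=None
    for k in range(3):
        s=np.array([p0+d for d in np.vstack([np.zeros(3),np.diag([.02,.02,.1])])]); r=minimize(f,p0,method='Nelder-Mead',options=dict(initial_simplex=s,xatol=1e-5,fatol=1e-5)); p0=r.x
    return r.x*[1,1,100],r.fun
STAND=([-.11,0,0],[.11,.09,.15]); BASE=([-.11,-.075,0],[.11,.075,.09]); STOP=([-.18,-.025,0],[.18,0,.04])
def mask(t,n,pix):
    for d in ctrl.trace(t,n):
        if d['mask'][pix[1],pix[0]]: return d['mask'].astype(float)
    print('missing',t,n)
E
python3 - <<'E'
from fit import *
np.set_printoptions(precision=4,suppress=True)
T,S=ctrl.snapshot('top'),ctrl.snapshot('side'); ct,cs=cal('top'),cal('side')
for t,pt,ps,bx,off in(('crate',(213,185),(237,180),STAND,0),('stop',(329,200),(278,246),STOP,0)):
    ms=[(m,c) for m,c in((mask(t,'top',pt),ct),(mask(t,'side',ps),cs)) if m is not None]
    g=back([pt],.1,ct)[0]
    for use in (ms,ms[:1],ms[1:]):
        p,f=fit(use,*bx,np.array([g[0],g[1],-.1])); print(t,p,f)
    if t=='stop':print('x,y axes')
for n,c in(('top',ct),('side',cs)):
  for t,z in (('pot',0),('small_pot',0),('herb',0),('stapler',0),('seeds',0),('can',0)):
    for d in ctrl.spot_point(t,n)[:2]:
        print(n,t,round(d['conf'],2),back([d['pixel'][::-1]],z,c)[0][:2])
a=cv2.resize(T[130:240,170:290],None,fx=3.3,fy=3.3,interpolation=2);b=cv2.resize(S[140:220,190:290],None,fx=4,fy=4.0,interpolation=2)
h=min(len(a),len(b));save('crop',np.hstack([a[:h],b[:h]]))
E
```

```text
crate [  0.5263   0.1915 -11.8956] 0.07298405974493336
crate [  0.526    0.1922 -11.7457] 0.045099118942731276
crate [  0.5243   0.1901 -13.8279] 0.022620571916346564
stop [ 0.5127 -0.1486 -0.5554] 0.3338684717109375
stop [ 0.5118 -0.1478 -0.945 ] 0.2521014943960149
stop [ 0.5116 -0.1497 -0.0746] 0.06794871794871794
x,y axes
top pot 0.78 [0.771  0.1766]
top small_pot 0.68 [ 0.3824 -0.3394]
top herb 0.74 [0.7691 0.0038]
top stapler 0.7 [0.5743 0.5276]
top seeds 0.82 [0.3939 0.5722]
top can 0.91 [ 0.6889 -0.3124]
top can 0.28 [0.3904 0.5785]
side pot 0.91 [0.7749 0.176 ]
side small_pot 0.9 [ 0.4045 -0.3259]
side herb 0.87 [0.7894 0.0299]
side herb 0.25 [ 0.5463 -0.415 ]
side stapler 0.48 [0.5789 0.5349]
side seeds 0.6 [0.397  0.5626]
side can 0.89 [ 0.6794 -0.3093]
```

View pics/crop.png

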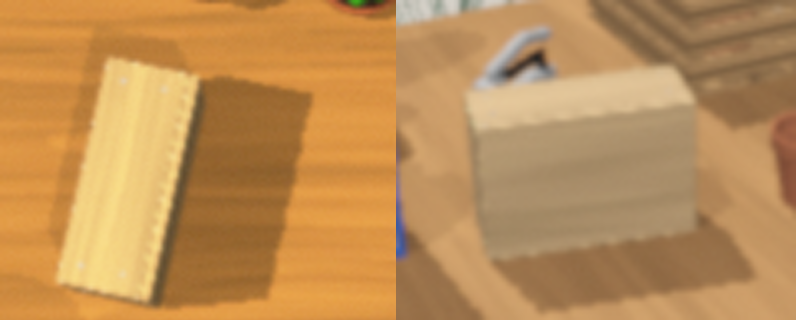

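The crop shows the pine floor panel facing -y, towards the stop, with the mouth on the far side. The crate origin is about (0.525, 0.191) with yaw about -12.5°. I'll put the open fingers across the mouth side and push the rim with both.

{"api": "send_rows", "payload": {
  "increments": [
    [[0.3, -0.3, 0, -0.12], [0.6, -0.6, 0, -0.24], [1, -1, 0, -0.36], [1, -1, 0, -0.48], [1, -1, 0, -0.6], [1, -1, 0, -0.72], [1, -1, 0, -0.84], [1, -1, 0, -0.9], [1, -1, 0, -0.9], [1, -1, 0, -0.9]]
  ],
  "jaw": 1
}}

```text
clock: 3.25
tool_pos: [0.4831, 0.4128, 0.2266]
orientation: [-180.0, 0.0, -102.0]
force: [0.1, 0.5, 0.7]
opening: 0.0876
gripper_force: 0.0
```

Run:
```python
from h import *
print(ctrl.grasp_offset, ctrl.get_obs()['joint_pos'])
im=ctrl.snapshot('wrist'); save('w1',im)
```

```text
0.0188 [ 5.80819566e+01  1.68561591e+01 -4.64605925e+00 -1.71975638e-04
 -6.84936000e+01 -7.01054974e+01]
```

View pics/w1.png

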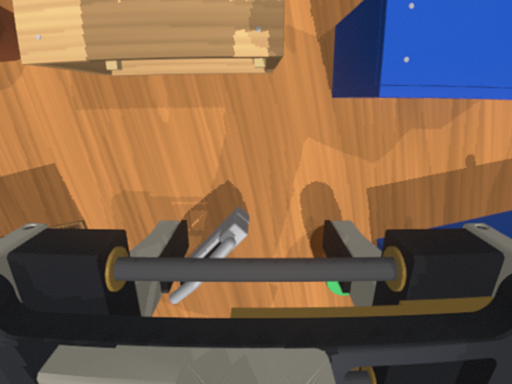

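The wrist picture shows the crate's mouth rim at rows 60-70, cols 20-280, nearly square to the fingers. I'll move behind the rim and go down.

{"api": "send_rows", "payload": {
  "increments": [
    [[0.18, -0.17, 0, 0], [0.36, -0.34, 0, 0], [0.36, -0.34, -0.25, 0], [0.36, -0.34, -0.48, 0], [0.36, -0.34, -0.48, 0], [0.36, -0.34, -0.48, 0]]
  ]
}}

```text
clock: 4.05
tool_pos: [0.556, 0.3455, 0.1324]
orientation: [-179.9, 0.1, -102.1]
force: [-0.3, 0.0, 1.4]
opening: 0.0878
gripper_force: 0.0
```

Run:
```python
from fit import *
np.set_printoptions(precision=4,suppress=True)
T,S,W=[ctrl.snapshot(n) for n in('top','side','wrist')]
save('s2',np.hstack([cv2.resize(W,(400,300)),cv2.resize(S[100:220,150:310],(400,300))]))
```

```text
(no output)
```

View pics/s2.png

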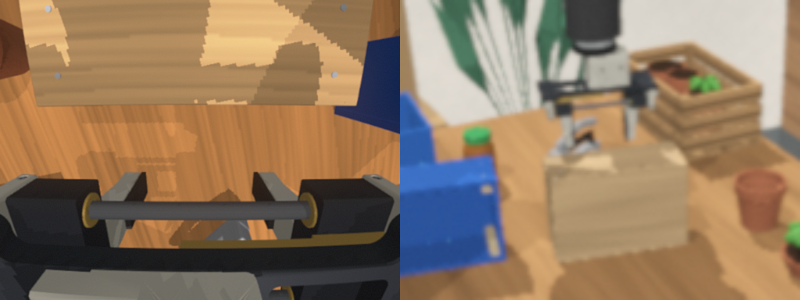

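The wrist view shows the rim level (row 105, cols 40-358) and centred on the fingers. Next I push at the rim.

{"api": "send_rows", "payload": {
  "increments": [
    [[-0.02, -0.1, 0, 0], [-0.04, -0.195, 0, 0], [-0.05, -0.235, 0, 0], [-0.056, -0.265, 0, 0], [-0.062, -0.295, 0, 0], [-0.069, -0.325, 0, 0], [-0.075, -0.355, 0, 0], [-0.082, -0.385, 0, 0], [-0.088, -0.415, 0, 0], [-0.094, -0.445, 0, 0]]
  ]
}}

```text
clock: 5.45
tool_pos: [0.536, 0.2551, 0.1303]
orientation: [180.0, -0.0, -102.2]
force: [0.2, 1.3, -0.1]
opening: 0.0875
gripper_force: 0.3
```

Run:
```python
from fit import *
T,S,W=[ctrl.snapshot(n) for n in('top','side','wrist')]
save('s3',np.hstack([cv2.resize(W,(400,300)),cv2.resize(S[100:220,150:310],(400,300))]))
```

```text
(no output)
```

View pics/s3.png

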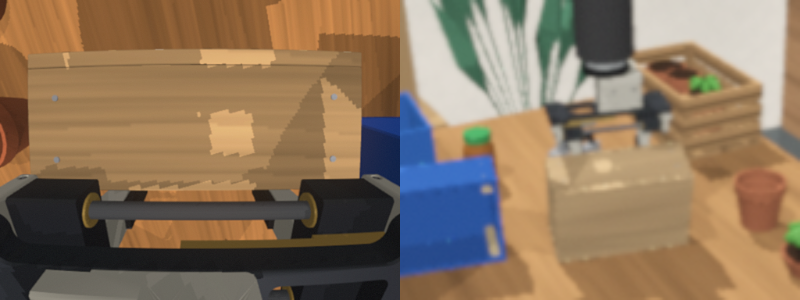

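The side view (620,170) shows the crate tilting without sliding. I'll keep pushing.

{"api": "send_rows", "payload": {
  "increments": [
    [[-0.006, -0.03, 0, 0], [-0.013, -0.06, 0, 0], [-0.019, -0.09, 0, 0], [-0.025, -0.12, 0, 0], [-0.032, -0.15, 0, 0], [-0.038, -0.18, 0, 0], [-0.044, -0.21, 0, 0], [-0.05, -0.235, 0, 0], [-0.053, -0.25, 0, 0], [-0.053, -0.25, 0, 0], [-0.053, -0.25, 0, 0]]
  ]
}}

```text
clock: 6.98
tool_pos: [0.5258, 0.2059, 0.1306]
orientation: [-180.0, 0.0, -102.1]
force: [-0.3, 1.2, -0.3]
opening: 0.0875
gripper_force: 0.0
```

Run:
```python
from fit import *
T,S,W=[ctrl.snapshot(n) for n in('top','side','wrist')]
save('s4',np.hstack([cv2.resize(W,(400,300)),cv2.resize(S[100:250,130:330],(400,300))]))
```

```text
(no output)
```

View pics/s4.png

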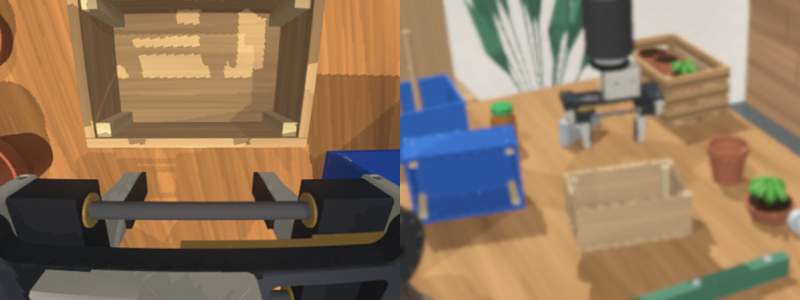

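The crate now sits on its base with the mouth up (wrist view: near rim at row 143, cols 90-305). I'll measure it.

Run:
```python
from fit import *
np.set_printoptions(precision=4,suppress=True)
c=cal('wrist');print(back([[118,188],[390,188]],.09,c))
T,S=ctrl.snapshot('top'),ctrl.snapshot('side')
ct,cs=cal('top'),cal('side')
m=[]
for n,c in(('top',ct),('side',cs)):
    u=proj([[.5,.09,.05]],c)[0].astype(int)
    k=mask('crate',n,u)
    if k is not None: m.append((k,c))
for u in(m,m[:1],m[1:]):
    if u: print(fit(u,*BASE,np.array([.5,.09,-.12])))
# stop: edges by colour in both pictures
for im,c,n in((T,ct,'top'),(S,cs,'side')):
    h=cv2.cvtColor(im,cv2.COLOR_RGB2HSV); g=cv2.inRange(h,(65,80,30),(95,255,200))
    q,l,s,_=cv2.connectedComponentsWithStats(g); u=proj([[.51,-.16,.04]],c)[0]
    d=[(s[i,4] if np.hypot(*(_[i]-u))<25 else 0) for i in range(1,q)]; i=1+int(np.argmax(d)); print(n,s[i])
    k=(l==i).astype(float); k=cv2.morphologyEx(k,cv2.MORPH_CLOSE,np.ones((5,5)))
    print(fit([(k,c)],*STOP,np.array([.512,-.149,0.])))
```

```text
[[0.6271 0.1665 0.09  ]
 [0.4195 0.211  0.09  ]]
(array([  0.5087,   0.1122, -12.528 ]), np.float64(0.12017694634500325))
(array([  0.5076,   0.1116, -12.6564]), np.float64(0.08062688821752266))
(array([  0.5107,   0.1108, -11.7231]), np.float64(0.029539419934640522))
top [325 144   8 105 652]
(array([ 0.5126, -0.146 , -1.23  ]), np.float64(0.3748259052924791))
side [ 229  227   94   41 1004]
(array([ 0.5135, -0.1449,  1.5569]), np.float64(0.3846865745310958))
```

{"api": "send_rows", "payload": {
  "increments": [
    [[0.02, 0.15, 0, 0], [0.02, 0.15, -0.2, 0], [0.02, 0.15, -0.42, 0], [0.02, 0.15, -0.42, 0], [0.02, 0.1, -0.42, 0], [0.02, 0.06, -0.42, 0], [0.01, 0.02, -0.42, 0], [0, -0.02, -0.42, 0], [0, -0.06, -0.42, 0.01], [-0.005, -0.1, -0.42, 0.02], [-0.01, -0.14, -0.42, 0.03], [-0.015, -0.18, -0.42, 0.04]]
  ]
}}

```text
clock: 8.82
tool_pos: [0.5237, 0.1705, 0.0473]
orientation: [-179.9, 0.1, -98.6]
force: [0.3, 3.9, 3.6]
opening: 0.0875
gripper_force: 2.7
```

{"api": "send_rows", "payload": {
  "increments": [
    [[-0.005, -0.04, 0, 0.01], [-0.01, -0.08, 0, 0.02], [-0.015, -0.12, 0, 0.03], [-0.02, -0.16, 0, 0.04], [-0.025, -0.2, 0, 0.05], [-0.025, -0.24, 0, 0.06], [-0.025, -0.28, 0, 0.07], [-0.025, -0.32, 0, 0.08], [-0.025, -0.36, 0, 0.09], [-0.025, -0.4, 0, 0.1], [-0.025, -0.4, 0, 0.1]]
  ]
}}

```text
clock: 10.2
tool_pos: [0.5181, 0.0895, 0.0469]
orientation: [-179.9, 0.0, -90.1]
force: [-0.6, 1.3, 0.8]
opening: 0.0875
gripper_force: 0.6
```

Run:
```python
from fit import *
np.set_printoptions(precision=4,suppress=True)
T,S,W=[ctrl.snapshot(n) for n in('top','side','wrist')]
save('s5',np.hstack([cv2.resize(W,(400,300)),cv2.resize(S[130:280,170:370],(400,300))]))
m=[]
for n in('top','side'):
    c=cal(n);u=proj([[.5,.03,.05]],c)[0].astype(int)
    k=mask('crate',n,u)
    if k is not None: m.append((k,c)); print(n,fit(m[-1:],*BASE,np.array([.5,.02,0])))
```

```text
top (array([ 0.5186, -0.001 ,  0.1869]), np.float64(0.3212839206156339))
side (array([ 0.5217, -0.0001,  0.5527]), np.float64(0.023801190059502975))
```

View pics/s5.png

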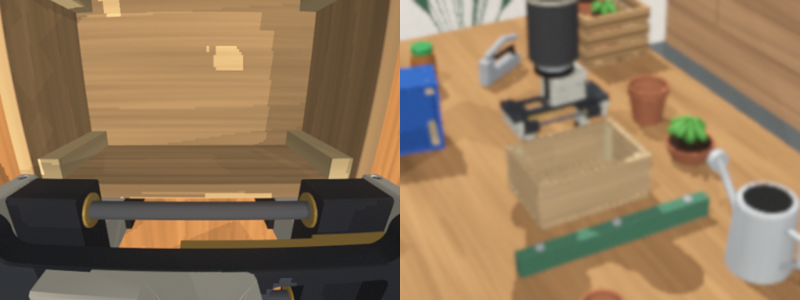

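The crate is square to the stop (side view: stop below it at (615,235)), with a gap of about 70 mm. I'll push on, then creep to contact.

{"api": "send_rows", "payload": {
  "increments": [
    [[0, -0.04, 0, 0], [0, -0.08, 0, 0], [0, -0.12, 0, 0], [0, -0.16, 0, 0], [0, -0.2, 0, 0], [0, -0.24, 0, 0], [0, -0.27, 0, 0], [0, -0.3, 0, 0], [0, -0.32, 0, 0], [0, -0.33, 0, 0], [0, -0.33, 0, 0]]
  ]
}}

```text
clock: 11.82
tool_pos: [0.5177, 0.0234, 0.0467]
orientation: [180.0, -0.0, -90.1]
force: [0.0, -0.2, -0.6]
opening: 0.0877
gripper_force: 0.0
```

{"api": "send_rows", "payload": {
  "increments": [
    [[0, -0.007, 0, 0], [0, -0.014, 0, 0], [0, -0.02, 0, 0], [0, -0.02, 0, 0]]
  ]
}}

```text
clock: 12.32
tool_pos: [0.5179, 0.0198, 0.0467]
orientation: [-180.0, 0.0, -90.1]
force: [0.1, 2.7, 0.8]
opening: 0.088
gripper_force: 1.4
```

{"api": "send_rows", "payload": {
  "increments": [
    [[0, -0.005, 0, 0], [0, -0.01, 0, 0], [0, -0.01, 0, 0]]
  ]
}}

```text
clock: 12.7
tool_pos: [0.5179, 0.0177, 0.0467]
orientation: [-180.0, 0.0, -90.1]
force: [0.1, 4.2, 0.7]
opening: 0.088
gripper_force: 1.7
```

{"api": "send_rows", "payload": {
  "increments": [
    [[0, -0.005, 0, 0], [0, -0.01, 0, 0], [0, -0.01, 0, 0]]
  ]
}}

```text
clock: 13.08
tool_pos: [0.5179, 0.0157, 0.0466]
orientation: [-180.0, 0.0, -90.1]
force: [1.0, 4.1, 1.9]
opening: 0.0875
gripper_force: 1.9
```

{"api": "send_rows", "payload": {
  "increments": [
    [[0, -0.005, 0, 0], [0, -0.01, 0, 0], [0, -0.01, 0, 0]]
  ]
}}

```text
clock: 13.45
tool_pos: [0.5181, 0.0151, 0.0467]
orientation: [-179.9, 0.1, -90.2]
force: [-1.5, 13.9, 2.3]
opening: 0.0877
gripper_force: 6.6
```

Run:
```python
from plant import ctrl
o=ctrl.get_obs();print(o['force'],o['moment'],o['tool_pos'])
```

```text
[-1.47678366 13.87065107  2.26088063] [ 4.57908313  0.90293201 -0.24443586] [0.51808396 0.01511286 0.04672369]
```

Contact at 14 N. I'll press a little more to seat both corners.

{"api": "send_rows", "payload": {
  "increments": [
    [[0, -0.005, 0, 0], [0, -0.008, 0, 0], [0, -0.008, 0, 0], [0, -0.008, 0, 0]]
  ]
}}

```text
clock: 13.95
tool_pos: [0.5181, 0.0151, 0.0468]
orientation: [-179.9, 0.2, -90.1]
force: [-4.2, 22.4, 5.3]
opening: 0.0875
gripper_force: 11.8
```

Run:
```python
from fit import *
np.set_printoptions(precision=4,suppress=True)
o=ctrl.get_obs();print(o['force'],o['moment'],o['tool_pos'])
T,S=[ctrl.snapshot(n) for n in('top','side')]
a=cv2.resize(T[130:260,240:350],(400,473),interpolation=2);b=cv2.resize(S[180:280,220:330],(400,364),interpolation=2)
save('s6',np.hstack([a[:364],b]))
```

```text
[-4.1724 22.4021  5.3128] [ 8.0913  2.3665 -0.4186] [0.5181 0.0151 0.0468]
```

View pics/s6.png

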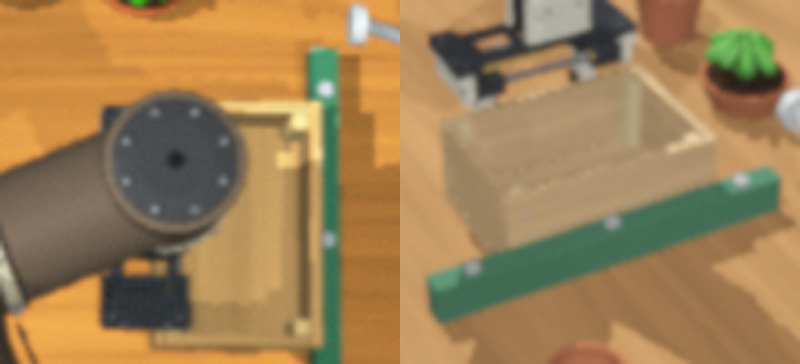

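The crate looks to be against the stop along its length (top-crop column 322). I'll back off, raise the tool and measure the flushness.

{"api": "send_rows", "payload": {
  "increments": [
    [[0, 0.1, 0, 0], [0, 0.3, 0, 0], [0, 0.4, 0.3, 0], [0, 0.6, 0.6, 0], [0, 0.9, 0.9, 0], [0, 0.9, 0.9, 0], [0, 0.9, 0.9, 0]]
  ]
}}

```text
clock: 14.92
tool_pos: [0.518, 0.1932, 0.228]
orientation: [-179.9, 0.0, -90.0]
force: [-0.5, 0.8, -1.0]
opening: 0.0877
gripper_force: 0.0
```

```bash
cat > ck.py <<'E'
from fit import *
np.set_printoptions(precision=4,suppress=True)
T,S=[ctrl.snapshot(n) for n in('top','side')]
for n,im in(('top',T),('side',S)):
    c=cal(n);u=proj([[.5,-.075,.04]],c)[0].astype(int);k=mask('crate',n,u)
    if k is not None: print(n,fit([(k,c)],*BASE,np.array([.52,-.075,0])))
    k=mask('stop',n,proj([[.515,-.165,.04]],c)[0].astype(int))
c=cal('top'); h=cv2.cvtColor(T,cv2.COLOR_RGB2HSV).astype(int)
# sub-pixel edges per row: crate rim/green and green/bench, via hue step
A,B=[],[]
for r in range(150,246):
    g=np.where((h[r,:,0]>60)&(h[r,:,0]<100)&(h[r,:,1]>70)&(np.arange(512)>310)&(np.arange(512)<345))[0]
    if len(g)<2: continue
    w=T[r].astype(float); s=w[:,1]-w[:,0]; i,j=g[0],g[-1]
    def sub(a,b): # crossing of half level between a and b
        m=(s[a]+s[b])/2; xs=np.arange(min(a,b),max(a,b)+1); o=np.argsort(s[xs]); return np.interp(m,s[xs][o],xs[o])
    A.append((sub(i-2,i+1),r));B.append((sub(j+2,j-1),r))
A,B=np.array(A),np.array(B)
for nm,E,z,sel in(('rim',A,.09,(.43,.61)),('stopback',B,.04,(.36,.68))):
    P=back(E,z,c);q=(P[:,0]>sel[0])&(P[:,0]<sel[1]);f=np.polyfit(P[q,0],P[q,1],1);f=np.polyfit(P[q,0][abs(np.polyval(f,P[q,0])-P[q,1])<.004],P[q,1][abs(np.polyval(f,P[q,0])-P[q,1])<.004],1)
    print(nm,q.sum(),'y at .515',np.polyval(f,.515),'deg',np.degrees(np.arctan(f[0])),'rms',np.std(P[q,1]-np.polyval(f,P[q,0])))
save('s7',np.hstack([cv2.resize(T[130:260,250:390],(400,371),interpolation=2),cv2.resize(S[170:290,210:340],(400,371),interpolation=2)]))
E
python3 ck.py
```

```text
top (array([ 0.5193, -0.0713, -0.2658]), np.float64(0.025838744588744588))
side (array([ 0.5267, -0.0468, -5.4138]), np.float64(0.22823638856247552))
rim 51 y at .515 -0.14879431643045893 deg -0.1865617961686614 rms 0.0005857030270751248
stopback 87 y at .515 -0.1698239678903514 deg -0.0966854089747453 rms 0.004746719942108963
```

View pics/s7.png

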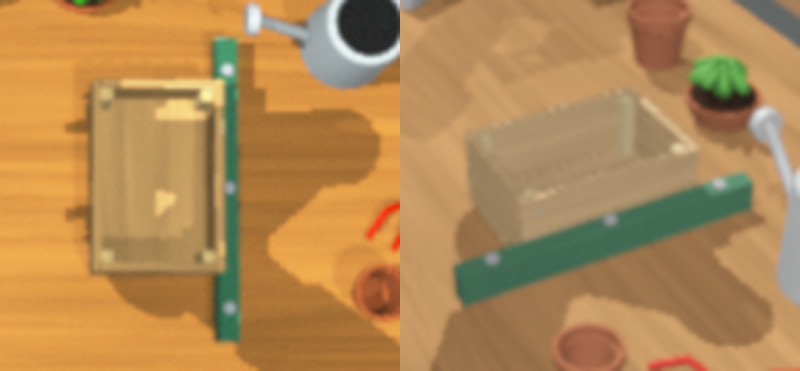

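The picture shows the crate mouth up with its long side on the stop face (top crop column 218). The rim and the stop agree to about 0.1°, and the bystanders are unmoved. I'll hand it in.

```bash
python3 -c "
from plant import ctrl
print(ctrl.close_job())"
```

```text
the job is handed in; nothing more can be done
None
```

The pine crate was tipped onto its base with its mouth up, then pushed flush against the green stop (within about 0.1° by camera); nothing else on the bench was touched, and the job was handed in at about 15 s of the 48 s allowed.

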